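# Clear the board off the parts door and hold the door open

### The job

The circuit board parked in the card guides bars the small steel door on top of the parts cabinet (its chrome hook latch is already undone). Slide the board straight up out of the guides by its top edge and stand it on its lower edge in the empty grey trough, letting go of it there; only then lift the door by its pull tab to 60 degrees from shut and finish still holding it there, because it falls shut by itself. Leave the four loose parts lying around untouched.

Things in the scene. Friction and masses are not known exactly. Their poses are not given: they have to be found in the camera images.
- cabinet: Fixed grey steel parts box, 150 (x) x 160 (y) x 100 mm high, open inside under its door. Origin: centre of its underside, on the work surface; x points from the front (pull-tab side) to the hinge side, y along the hinge, z up. A chrome hook hangs undone on the front and plays no part. Two black card guides stand on its top (see guides).
- guides (a point): Midway between the two card guides, at the height of their slot floors (112 mm), 20 mm to the front of the cabinet's middle. Each guide fills 62 to 80 mm to its side of this point along y, 34 mm in x, and ends 160 mm above the work surface. The upright slots face each other: 7 mm wide in x, slot bottoms 143 mm apart. Axes as the cabinet's.
- board: Loose green circuit board 140 mm long (y) x 90 high (z) x 4 thick (x), about 0.12 kg, with an aluminium stiffener rail along its top edge to grip it by: 110 mm long, 10 mm thick (x), from z = 78 to 90 mm. Origin: middle of its lower edge; z points up the board. It starts upright in the card guides, lower edge 112 mm above the work surface and 6 mm above the door, along the cabinet's y.
- trough: Fixed open grey plastic trough, empty, outside 60 (x) x 200 (y) x 60 mm high, walls and floor 5 mm, inside 50 x 190 mm. Origin: centre of its underside, on the work surface; y runs along its length. The board stands in it on its lower edge, lengthwise, upright or leaning on a side wall, its top above the rim.
- parts_door (a joint): Opening angle of the steel door (rad): 0 shut (lying level on the cabinet top), growing as its front edge rises, 1.9 at the stop; 60 degrees is 1.047. Door 150 mm from hinge to front edge, 120 mm wide, 5 mm thick, about 0.35 kg; free hinge with next to no friction and no spring, it falls shut when let go.
- door_hinge (a point): Middle of the door's hinge line, on the cabinet at its far top edge, 100 mm above the work surface; the hinge line is the cabinet's y. x, y, z axes as the cabinet's.
- door_tab (a point): Grip point in the door's pull tab, 178 mm from the hinge line (4 mm above it when shut), moving with the door. The tab is a dark steel bar, 20 mm wide along the hinge (grip it across this), 10 mm thick, standing out 42 mm from the middle of the front edge; this point is 28 mm out. It can pivot between the pads while the hand points down. x axis: towards the hinge; y: along the hinge.
- strip: Loose green plastic terminal strip, 18 (x) x 80 (y) x 24 mm high. Origin: centre of its underside. Leave alone.
- sensor: Loose black plastic fork-shaped optical sensor housing, 22 (x) x 40 (y) x 30 mm high. Origin: centre of its underside. Leave alone.
- bracket: Loose steel angle bracket, 40 (x) x 40 (y) x 40 mm high. Origin: centre of its underside. Leave alone.
- varistor: Loose white ceramic disc varistor, 30 mm across, 9 mm thick, lying flat, two short wires. Origin: centre of its underside. Leave alone.
Mind the look-alikes: they are no part of the job. There is more than one size of the board; the job needs the largest.

How it is judged (in metres and radians):
On the way, in this order (a step that is already met when the one before it is completed fails the run):
1. the board has been slid up clear of the card guides, the door still shut (z of board in the frame of cabinet above 0.16 m and angle between board's own z axis and vertical below 0.4 rad and value of joint parts_door below 0.15 rad), for 0.1 s.
2. the board stands in the trough, let go, the door still shut (x of board in the frame of trough between -0.032 and 0.032 m and y of board in the frame of trough between -0.045 and 0.045 m and z of board in the frame of trough between -0.005 and 0.02 m and angle between board's own z axis and vertical below 0.8 rad and contact force between the fingers and board below 0.05 N and linear speed of board below 0.05 m/s and value of joint parts_door below 0.15 rad), for 0.2 s.
3. the door is held at 60 degrees (value of joint parts_door between 0.925 and 1.169 rad and contact force between the fingers and parts_door above 0.4 N), for 0.3 s.
At the end, for the whole second after the job is handed in: The door stands still at 60 degrees (within 7), carried by the fingers (contact over 0.4 N) and not by the board; the board stands on its lower edge in the trough, at rest and let go, leaning no more than 45 degrees; the four loose parts are within 20 mm of where they were (all of step 3 and x of board in the frame of trough between -0.032 and 0.032 m and y of board in the frame of trough between -0.045 and 0.045 m and z of board in the frame of trough between -0.005 and 0.02 m and angle between board's own z axis and vertical below 0.8 rad and velocity of joint parts_door between -0.1 and 0.1 rad/s and contact force between board and parts_door below 0.05 N and contact force between the fingers and board below 0.05 N and linear speed of board below 0.05 m/s and distance of each of strip, sensor, bracket, varistor from where it was at the start of the episode below 0.02 m); the arm keeps its last pose, push and grip.
It fails at once if the door is lifted while the board is still in or over the card guides or in the hand (value of joint parts_door above 0.2 rad and not (x of board in the frame of trough between -0.032 and 0.032 m and y of board in the frame of trough between -0.045 and 0.045 m and z of board in the frame of trough between -0.005 and 0.02 m and angle between board's own z axis and vertical below 0.8 rad)).
It fails at once if the terminal strip is disturbed (distance of strip from where it was at the start of the episode above 0.02 m).
It fails at once if the sensor housing is disturbed (distance of sensor from where it was at the start of the episode above 0.02 m).
It fails at once if the bracket is disturbed (distance of bracket from where it was at the start of the episode above 0.02 m).
It fails at once if the varistor is disturbed (distance of varistor from where it was at the start of the episode above 0.02 m).
It also fails if it takes over 46 s, if anything falls off the work surface, if the arm or the gripper's body presses on something with over 40 N, if the wrist force passes 120 N, or if a joint passes its speed limit or range.

### The arm

A 6-joint arm with a two-finger parallel gripper is mounted at the origin on the work surface. World frame = base frame: x ahead of the robot, y to its left, z up, the work surface at z = 0. Lengths are in mm, angles in rad, forces in N, time in s.
With the tool pointing down it reaches from about 325 to 850 mm from the base axis. Payload 15.5 kg.
Tool frame: the origin (TCP) lies at the very end of the fingers, on their centre line; the grasp point (between the pads) lies behind it (manip.hold_point_z is the z of the grasp point in the tool frame, in mm); z points along the fingers, y is the direction in which the jaws open and shut (so a half turn about z gives the same grasp; the last joint's range is limited). The gripper opens to 91 mm and grips with 3 to 60 N. Pads are 32 mm wide; open, the fingers measure 118 mm over their backs; the gripper's body (76 mm by 178 mm) begins 60 mm behind the grasp point.
Start: joints at [-1.357, 0.494, 1.345, -0, 1.302, -0.096], TCP at [190.544, -595.247, 213.915] pointing down, gripper open.
Joint ranges: [-2.91, 2.91], [-0.82, 2.16], [0.22, 2.67], [-1.22, 4.37], [0.12, 2.79], [-3.08, 3.08]. Speed limits (rad/s): [1.89, 1.89, 2.57, 3.01, 3.01, 3.01].

### API

Orientations are given as [roll, pitch, yaw] about the fixed x, y, z axes, in that order (R = Rz(yaw) Ry(pitch) Rx(roll)).
In Python, from plant import readout, imaging, manip gives the robot as it stands. The module is installed in compiled form; this text tells all that it offers.
- The arm moves only by the shell command python3 -m jog 'ROWS' [FORCE]. ROWS is a JSON object of lists of equal length, an entry for each row: "xyz": the shift along the tool's x, y, z in cm, a list of three; "rotation": the turn, a rotation vector about the tool's x, y, z in rad, a list of three; "jaw": the finger opening in cm, from 0 to 9.12. A call has 1 to 5 rows; each row shifts and turns the pose as measured when the row begins, along the tool's axes as they then stand; what a row does not reach is not made up. A row lasts 1/10 s, in which the tool goes at most 50 mm and 8.59 degrees, less where a joint would pass 70% of its speed; a pose out of reach is approached as far as the arm can. A call is refused whole if a number of a shift passes 5 or a number of a turn 0.15, either way. A call with a gripper value outside its range is refused whole. The fingers move at their own pace and stop on an object; FORCE is the grip in N (left out, the last holds). Time passes only in rows, so rows that do not move let the fingers close. It gives the time, the measured TCP pose, the force and the opening at its end, in the units of the state.
- readout.sense(): the state, without advancing time (a new reading comes with each control period).
- imaging.camera(name): name is "scene" or "top" or "wrist"; returns (picture, depth): 420x560x3 uint8, red, green, blue; 420x560 float32, mm along the optical axis (not along the pixel's ray), 0 where there is no reading.
- imaging.calibration(name): a dict with "fx", "fy", "cx", "cy" (pixels), "distortion" ([k1, k2, p1, p2, k3] as OpenCV has them; the pictures are not rectified), "R" (3x3) and "t" (3): a world point X has camera coordinates R X + t. Camera axes: x right, y down, z forward; pixel columns grow to the right and rows downward; lengths in mm; the calibration is good to about 2 mm. A picture is of the moment at which its call begins: read the wrist's pose just before it. calibration takes no time and is no camera call; for the wrist camera it gives the pose at the moment of the call.
- manip.close_job(): hands the job in, once; it reports no verdict.
The state is a dict: "t": time; "joints": joint angles; "qd": joint speeds; "effort": joint torques, N m; "ee_pos": TCP position; "orientation": TCP orientation; "ft_force": force on the tool from outside, world axes, zero at the start; "ft_torque": the same for the moment, N m; "finger_gap": opening from 0.0 (shut) to 1.0 (fully open).
Only numpy, scipy, OpenCV 4.12 (cv2) and the standard library are available. Lean on these libraries where they do the work, as an engineer would, in place of code of your own. Each camera call takes 0.05 s, during which the arm holds its last target. There are 200 camera calls.

## Working session

There is one attempt and no reset: what is moved stays moved. The work goes in short steps, Python scripts to look and compute and a shell command to move; the robot and the scene stay as the last step left them, time stands still between calls to the robot, and variables do not carry over. Pictures are saved under pics/ and viewed, about 8 in all and at most 12, crops included, and the job is handed in when it is done.

```bash
mkdir -p pics; cat > h.py <<'E'
import numpy as np, cv2
from plant import readout, imaging, manip
def grab(n):
    c=imaging.calibration(n); p,d=imaging.camera(n); return p,d,c
def world(c,u,v,d):
    K=np.array([[c['fx'],0,c['cx']],[0,c['fy'],c['cy']],[0,0,1.]])
    q=cv2.undistortPoints(np.array([[[u,v]]],float),K,np.array(c['distortion'],float))[0,0]
    return np.array(c['R']).T@(np.array([q[0]*d,q[1]*d,d])-np.array(c['t']).ravel())
def cloud(d,c):
    K=np.array([[c['fx'],0,c['cx']],[0,c['fy'],c['cy']],[0,0,1.]])
    h,w=d.shape; uv=np.stack(np.meshgrid(np.arange(w),np.arange(h)),-1).reshape(-1,1,2).astype(float)
    q=cv2.undistortPoints(uv,K,np.array(c['distortion'],float)).reshape(h,w,2)
    P=np.dstack([q*d[...,None],d])
    X=(P-np.array(c['t']).ravel())@np.array(c['R']); X[d==0]=np.nan
    return X
def save(n,p): cv2.imwrite('pics/'+n,p[...,::-1])
E
python3 - <<'E'
from h import *
for n in ('top','scene'):
    p,d,c=grab(n); save(n+'0.png',p); np.savez(n+'0.npz',p=p,d=d,X=cloud(d,c)); print(n,c['fx'],-np.array(c['R']).T@np.array(c['t']).ravel())
s=readout.sense(); print(s, manip.hold_point_z)
E
```

```text
top 400.7986042506601 [ 458.7352481    15.37474311 1138.60862061]
scene 529.6977134508395 [1352.77488514  703.05123623 1155.48253457]
{'t': 0.1, 'joints': array([-1.35648789e+00,  4.94140768e-01,  1.34609124e+00, -4.05225500e-06,
        1.30249878e+00, -9.54919455e-02]), 'qd': array([-8.33275868e-05, -1.82575852e-03, -1.62905674e-03,  8.25721038e-04,
       -3.98857488e-06,  7.62753990e-04]), 'effort': array([ 3.10930081e-03, -8.80238557e+01, -3.82545662e+01,  7.08059384e-02,
        4.81476425e-02, -1.50679955e-05]), 'ee_pos': array([ 190.47323178, -594.89470735,  213.3781509 ]), 'orientation': array([-3.14045933e+00, -1.04629669e-04,  3.09801395e-01]), 'ft_force': array([-0.27276824,  0.69630774, -0.03032341]), 'ft_torque': array([-0.05021502,  0.01658982,  0.03266441]), 'finger_gap': 0.998582048675748} -18.8
```

View pics/top0.png

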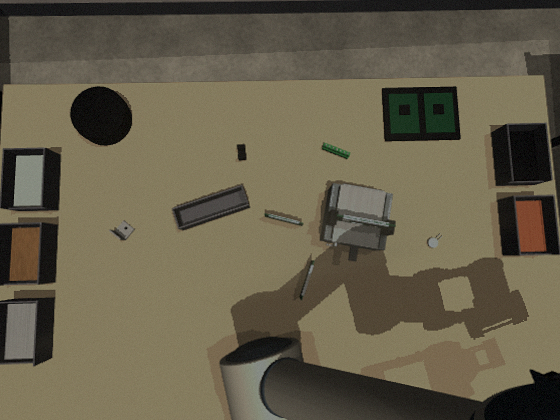

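View pics/scene0.png

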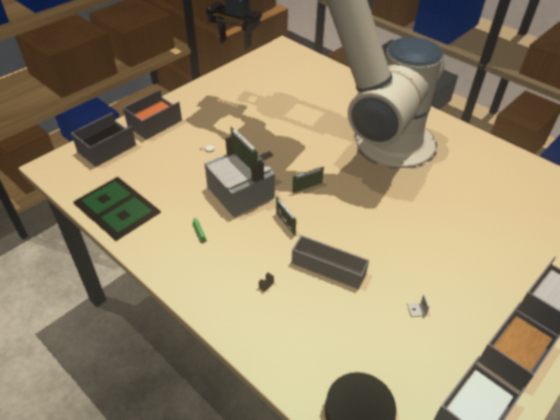

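The top view shows these candidates for the board:
- upright board in the card guides at (366,220)
- small standing boards at (283,217) and (307,279)
- flat green panels in the black frame at (421,112)
- green strip at (335,150)

The board in the guides is the one I want. The trough is at (212,206), the pull tab at (353,254), and the loose parts are the strip (335,150), sensor (241,152), bracket (123,230) and varistor (433,242). Next I'll measure and take one close crop.

```bash
python3 - <<'E'
from h import *
T=np.load('top0.npz'); p,X=T['p'],T['X']
save('crop.png',cv2.resize(p[160:290,160:420],None,fx=3,fy=3,interpolation=cv2.INTER_CUBIC))
def rect(name,m):
    P=X[m]; P=P[np.isfinite(P[:,0])]
    r=cv2.minAreaRect(P[:,:2].astype(np.float32)); print(name,len(P),'rect',np.round(r[0],1),np.round(r[1],1),round(r[2],1),'z',np.round(np.percentile(P[:,2],[1,50,99]),1))
    return P
def box(u0,u1,v0,v1):
    m=np.zeros(p.shape[:2],bool); m[v0:v1,u0:u1]=1; return m
Z=np.nan_to_num(X[...,2],nan=-99)
print('table z',np.nanmedian(Z[300:330,100:200]))
cab=box(310,410,165,275)
rect('top of board',cab&(Z>185))
rect('guides',cab&(Z>140)&(Z<175))
rect('cab z85-125',cab&(Z>85)&(Z<125))
rect('cabinet all',cab&(Z>85))
rect('tab',box(340,366,246,268)&(Z>85))
tr=box(165,258,175,238)
rect('trough rim',tr&(Z>45)&(Z<75)); rect('trough all',tr&(Z>15)&(Z<75)); rect('trough >0',tr&(Z>3))
rect('b1',box(258,308,203,230)&(Z>12)); rect('b2',box(295,320,255,302)&(Z>12))
for n,b in dict(strip=(318,354,140,162),sensor=(234,250,142,162),bracket=(108,138,216,242),var=(424,444,232,250)).items(): rect(n,box(*b)&(Z>4))
S=np.load('scene0.npz');X=S['X'];Z=np.nan_to_num(X[...,2],nan=-99)
def rb(u0,u1,v0,v1):
    m=np.zeros(Z.shape,bool); m[v0:v1,u0:u1]=1; return m
rect('S board top',rb(215,275,120,190)&(Z>192));rect('S trough rim',rb(285,372,232,290)&(Z>50)&(Z<70)); rect('S b1',rb(268,300,195,235)&(Z>12)&(Z<100))
rect('S cab',rb(195,285,120,215)&(Z>90)&(Z<120)); rect('S tab',rb(258,275,148,164)&(Z>90)&(Z<120))
E
```

```text
table z 0.4723032556752429
top of board 254 rect [ 535.1 -197.7] [139.4  10.7] 78.6 z [190.3 202.2 205.3]
guides 291 rect [ 535.  -197.8] [160.3  34.4] 78.6 z [141.  160.1 172.8]
cab z85-125 3151 rect [ 536.1 -197.9] [160.2 195.2] 78.4 z [ 92.2 106.3 112.9]
cabinet all 3767 rect [ 536.1 -198. ] [160.3 195.2] 78.6 z [ 94.9 106.9 203.9]
tab 123 rect [ 457.9 -191.7] [42.8 35.7] 88.5 z [103.  109.4 113.9]
trough rim 476 rect [594.2 189.9] [ 60.7 199.2] 17.7 z [46.2 59.5 64.7]
trough all 766 rect [594.1 189.9] [ 60.8 199.2] 17.6 z [15.5 54.2 64.5]
trough >0 2277 rect [601.5 197.3] [262.2 178. ] 88.7 z [ 3.   6.8 63.4]
b1 147 rect [555.5  -7.7] [105.8   7.9] 74.7 z [12.9 69.  73.8]
b2 153 rect [392.2 -65.4] [  7.4 107.2] 69.8 z [15.2 68.9 73.8]
strip 228 rect [ 756.1 -164.3] [101.8  62. ] 86.8 z [ 4.1 17.8 29.8]
sensor 137 rect [756.5 102.4] [42.1 51.5] 73.0 z [ 4.5 26.5 34.4]
bracket 214 rect [543. 444.] [80.3 70.2] 88.6 z [ 4.1  6.6 43.8]
var 118 rect [ 487.8 -430.2] [53.7 48. ] 88.6 z [ 4.   9.1 14. ]
S board top 150 rect [ 534.7 -197.1] [139.8  13.8] 78.2 z [192.7 200.1 206.8]
S trough rim 574 rect [593.1 190.5] [ 69.4 201.8] 18.8 z [50.1 57.4 64.8]
S b1 334 rect [542.7 -35.3] [173.9  20.1] 66.4 z [14.1 44.9 73. ]
S cab 1571 rect [ 534.8 -196.8] [168.1 198.5] 78.0 z [ 90.7 104.9 118.7]
S tab 93 rect [ 464.4 -181.3] [56.  34.2] 12.5 z [100.7 107.3 114.2]
```

View pics/crop.png

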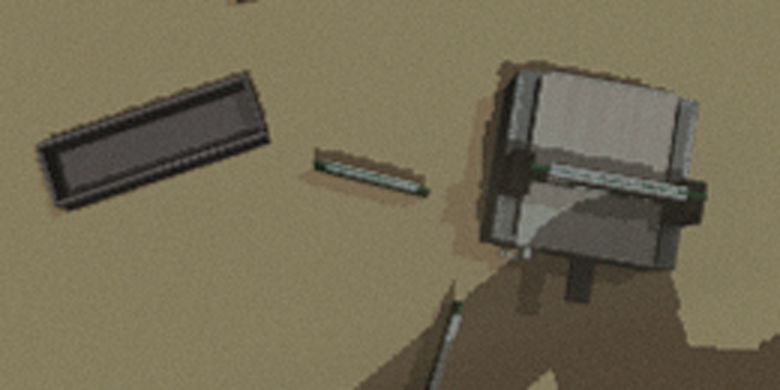

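The crop confirms it. The board in the guides spans about 139 mm, while the two loose standing boards span about 106 mm. The cabinet yaw is about -11.4° and the trough yaw about +17.7°, with the trough at (594,190). I'll start by lifting and turning the hand.

```bash
python3 -m jog '{"xyz":[[0,0,-1],[0,0,-1],[0,0,-1],[0,0,-1]],"rotation":[[0,0,-0.133],[0,0,-0.133],[0,0,-0.133],[0,0,-0.133]],"jaw":[9,9,9,9]}' 30
python3 -m jog '{"xyz":[[0,0,-1],[0,0,-1],[0,0,-1],[0,0,0]],"rotation":[[0,0,-0.133],[0,0,-0.133],[0,0,-0.133],[0,0,-0.133]],"jaw":[9,9,9,9]}'
cat >> h.py <<'E'
def goto(xyz,rpy):
    from scipy.spatial.transform import Rotation as Ro
    s=readout.sense(); R=Ro.from_euler('xyz',s['orientation']); G=Ro.from_euler('xyz',rpy)
    print('t',round(s['t'],2),'pos',np.round(s['ee_pos'],1),'rpy',np.round(s['orientation'],3),'F',np.round(s['ft_force'],1),'gap',round(s['finger_gap'],3),'j',np.round(s['joints'],2))
    print('tool shift cm',np.round(R.inv().apply(np.array(xyz)-s['ee_pos'])/10,2),'rotvec',np.round((R.inv()*G).as_rotvec(),3))
A=-0.1990; BX,BY=535.0,-197.6
E
python3 -c "
from h import *
goto([BX,BY,270],[np.pi,0,A+np.pi/2])"
```

```text
t: 0.5
ee_pos: [190.1, -593.2, 251.6]
orientation: [-3.136, -0.004, 0.858]
ft_force: [0.1, -0.9, 0.8]
finger_gap: 0.987
t: 0.9
ee_pos: [190.1, -593.1, 282.8]
orientation: [-3.139, -0.008, 1.413]
ft_force: [0.4, 0.1, -0.0]
finger_gap: 0.987
t 0.9 pos [ 190.1 -593.1  282.8] rpy [-3.139 -0.008  1.413] F [ 0.4  0.1 -0. ] gap 0.987 j [-1.36  0.44  1.24  0.    1.46 -1.2 ]
tool shift cm [44.47 27.85  1.55] rotvec [-0.003 -0.008  0.041]
```

```bash
python3 -m jog '{"xyz":[[4,2.5,0],[4,2.5,0],[4,2.5,0],[4,2.5,0],[4,2.5,0]],"rotation":[[0,0,0],[0,0,0],[0,0,0],[0,0,0],[0,0,0]],"jaw":[9,9,9,9,9]}'
python3 -m jog '{"xyz":[[4,2.5,0],[4,2.5,0],[4,2.5,0],[4,2.5,0],[0,0,0]],"rotation":[[0,0,0],[0,0,0],[0,0,0],[0,0,0],[0,0,0]],"jaw":[9,9,9,9,9]}'
python3 -c "
from h import *
goto([BX,BY,270],[np.pi,0,A+np.pi/2])"
```

```text
t: 1.4
ee_pos: [344.6, -412.3, 281.9]
orientation: [-3.137, -0.009, 1.413]
ft_force: [1.2, -0.1, 0.1]
finger_gap: 0.986
t: 1.9
ee_pos: [474.5, -258.6, 282.1]
orientation: [-3.136, -0.011, 1.417]
ft_force: [-0.5, -1.2, -1.5]
finger_gap: 0.988
t 1.9 pos [ 474.5 -258.6  282.1] rpy [-3.136 -0.011  1.417] F [-0.5 -1.2 -1.5] gap 0.988 j [-0.61  0.32  1.45  0.01  1.39 -0.46]
tool shift cm [6.94 5.05 1.26] rotvec [-0.006 -0.011  0.045]
```

```bash
python3 -m jog '{"xyz":[[3.5,2.6,0],[3.5,2.5,0.5],[0,0,0]],"rotation":[[-0.006,-0.011,0.045],[0,0,0],[0,0,0]],"jaw":[9,9,9]}'
python3 - <<'E'
from h import *
goto([BX,BY,178],[np.pi,0,A+np.pi/2])
p,d,c=grab('wrist'); save('w1.png',p); X=cloud(d,c); Z=np.nan_to_num(X[...,2],nan=-99)
for n,m in dict(rail=(Z>188)&(Z<212)).items():
    P=X[m][:,:2]; P=P[np.hypot(P[:,0]-BX,P[:,1]-BY)<90]; r=cv2.minAreaRect(P.astype(np.float32)); print(n,len(P),r, np.median(P,0))
E
```

```text
t: 2.2
ee_pos: [538.8, -196.4, 276.5]
orientation: [-3.141, 0.001, 1.371]
ft_force: [-0.1, -1.2, 0.3]
finger_gap: 0.984
t 2.2 pos [ 538.8 -196.4  276.5] rpy [-3.141e+00  1.000e-03  1.371e+00] F [-0.1 -1.2  0.3] gap 0.984 j [-0.45  0.37  1.39 -0.    1.39 -0.25]
tool shift cm [-0.19 -0.34  9.85] rotvec [-0.     0.001 -0.001]
rail 1889 ((535.5553588867188, -184.0824432373047), (111.2161636352539, 9.812053680419922), 78.48409271240234) [ 535.62898258 -184.60644074]
```

View pics/w1.png

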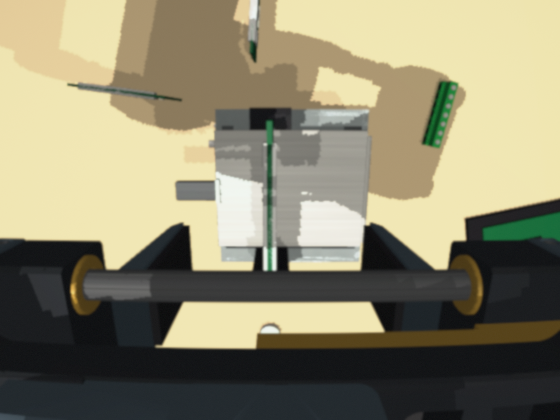

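The wrist view shows the rail running vertically at col ~268, between the open fingers, and the tab at (195,190). The three views put the rail line within 2 mm of each other. Lowering to grip.

```bash
python3 -m jog '{"xyz":[[-0.2,-0.45,2],[0,0,2.5],[0,0,2.5],[0,0,2.2],[0,0,0]],"rotation":[[0,0,0],[0,0,0],[0,0,0],[0,0,0],[0,0,0]],"jaw":[9,8,7,6,5]}'
python3 -c "
from h import *
goto([534,-197.4,178],[np.pi,0,A+np.pi/2])"
```

```text
t: 2.75
ee_pos: [529.3, -203.4, 182.6]
orientation: [-3.141, 0.003, 1.368]
ft_force: [-0.8, 0.4, 0.9]
finger_gap: 0.667
t 2.75 pos [ 529.3 -203.4  182.6] rpy [-3.141e+00  3.000e-03  1.368e+00] F [-0.8  0.4  0.9] gap 0.667 j [-0.47  0.45  1.53 -0.    1.17 -0.27]
tool shift cm [0.68 0.34 0.45] rotvec [-0.001  0.003 -0.003]
```

```bash
python3 -m jog '{"xyz":[[0.7,0.35,0.45],[0,0,0],[0,0,0]],"rotation":[[0,0,0],[0,0,0],[0,0,0]],"jaw":[5,5,5]}'
python3 -c "
from h import *
goto([534,-197.4,178],[np.pi,0,A+np.pi/2])"
```

```text
t: 3.05
ee_pos: [534.4, -198.6, 180.1]
orientation: [3.141, 0.004, 1.367]
ft_force: [0.2, -0.6, 0.4]
finger_gap: 0.552
t 3.05 pos [ 534.4 -198.6  180.1] rpy [3.141 0.004 1.367] F [ 0.2 -0.6  0.4] gap 0.552 j [-0.46  0.45  1.53 -0.    1.16 -0.25]
tool shift cm [ 0.11 -0.06  0.2 ] rotvec [ 0.001  0.004 -0.005]
```

```bash
python3 -m jog '{"xyz":[[0.1,0,0.2],[0,0,0],[0,0,0],[0,0,0],[0,0,0]],"rotation":[[0,0.004,-0.005],[0,0,0],[0,0,0],[0,0,0],[0,0,0]],"jaw":[3,2,1,0.5,0.5]}' 30
python3 -m jog '{"xyz":[[0,0,0],[0,0,0],[0,0,0]],"rotation":[[0,0,0],[0,0,0],[0,0,0]],"jaw":[0.3,0.3,0.3]}' 30
python3 -c "
from h import *
goto([534,-197.4,300],[np.pi,0,A+np.pi/2])"
```

```text
t: 3.55
ee_pos: [535.6, -198.0, 180.1]
orientation: [3.137, 0.001, 1.373]
ft_force: [-0.2, 0.3, -0.8]
finger_gap: 0.136
t: 3.85
ee_pos: [535.2, -197.9, 180.1]
orientation: [3.138, 0.001, 1.372]
ft_force: [-0.3, 0.8, 0.8]
finger_gap: 0.107
t 3.85 pos [ 535.2 -197.9  180.1] rpy [3.138e+00 1.000e-03 1.372e+00] F [-0.3  0.8  0.8] gap 0.107 j [-0.46  0.45  1.53  0.    1.16 -0.26]
tool shift cm [  0.02  -0.09 -11.99] rotvec [0.004 0.001 0.001]
```

Gripped: the opening is 9.8 mm, matching the 10 mm rail. Sliding straight up.

```bash
python3 -m jog '{"xyz":[[0,0,-1],[0,0,-1],[0,0,-1.2],[0,0,-1.2],[0,0,-1.2]],"rotation":[[0,0,0],[0,0,0],[0,0,0],[0,0,0],[0,0,0]],"jaw":[0.3,0.3,0.3,0.3,0.3]}'
python3 -m jog '{"xyz":[[0,0,-1.3],[0,0,-1.4],[0,0,-1.4],[0,0,-1],[0,0,0]],"rotation":[[0,0,0],[0,0,0],[0,0,0],[0,0,0],[0,0,0]],"jaw":[0.3,0.3,0.3,0.3,0.3]}'
python3 - <<'E'
from h import *
goto([594.1,189.9,270],[np.pi,0,0.309+np.pi/2])
p,d,c=grab('scene'); save('s2.png',cv2.resize(p[60:300,140:400],None,fx=2.4,fy=2.4))
E
```

```text
t: 4.35
ee_pos: [534.8, -197.7, 240.1]
orientation: [3.139, 0.0, 1.373]
ft_force: [1.0, -1.0, -1.0]
finger_gap: 0.106
t: 4.85
ee_pos: [535.7, -198.0, 300.2]
orientation: [3.132, 0.002, 1.373]
ft_force: [-0.2, -0.3, -1.0]
finger_gap: 0.11
t 4.85 pos [ 535.7 -198.   300.2] rpy [3.132e+00 2.000e-03 1.373e+00] F [-0.2 -0.3 -1. ] gap 0.11 j [-0.46  0.34  1.36  0.    1.43 -0.26]
tool shift cm [39.19 -1.93  2.92] rotvec [ 0.009  0.005 -0.507]
```

View pics/s2.png

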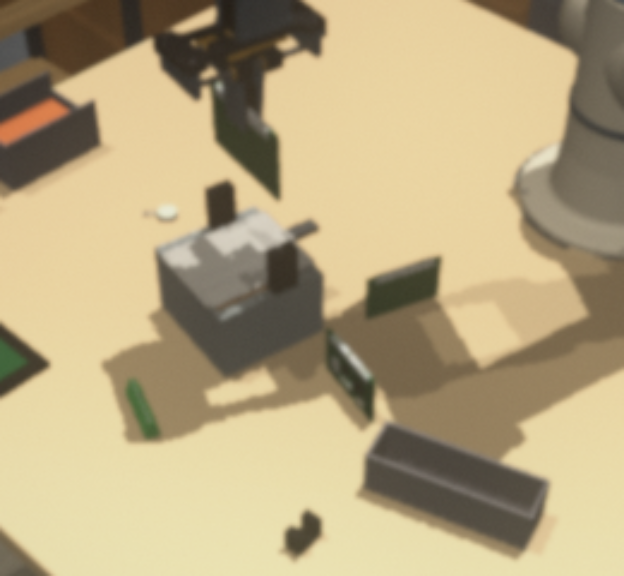

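The board at (245,140) hangs clear above the guides and the door is shut. Carrying it over to the trough.

```bash
python3 -m jog '{"xyz":[[2.5,-0.1,0],[4,-0.2,0],[4.3,-0.2,0],[4.3,-0.2,0],[4.3,-0.2,0]],"rotation":[[0,0,0],[0,0,0],[0,0,0],[0,0,0],[0,0,0]],"jaw":[0.3,0.3,0.3,0.3,0.3]}'
python3 -m jog '{"xyz":[[4.3,-0.2,0],[4.3,-0.2,0],[4,-0.2,0],[2.5,-0.1,0],[0,0,0]],"rotation":[[0,0,0],[0,0,0],[0,0,0],[0,0,0],[0,0,0]],"jaw":[0.3,0.3,0.3,0.3,0.3]}'
python3 -m jog '{"xyz":[[0,0,0],[0,0,0],[0,0,0],[0,0,0],[0,0,0]],"rotation":[[0,0,-0.12],[0,0,-0.12],[0,0,-0.12],[0,0,-0.12],[0,0,0]],"jaw":[0.3,0.3,0.3,0.3,0.3]}'
python3 -c "
from h import *
goto([594.1,189.9,160],[np.pi,0,0.309+np.pi/2])"
```

```text
t: 5.4
ee_pos: [564.2, -4.6, 295.8]
orientation: [3.136, 0.003, 1.365]
ft_force: [0.3, -0.2, -0.9]
finger_gap: 0.105
t: 5.9
ee_pos: [586.6, 156.0, 291.2]
orientation: [-3.141, 0.004, 1.369]
ft_force: [0.5, -0.4, -1.5]
finger_gap: 0.108
t: 6.4
ee_pos: [584.7, 154.7, 287.4]
orientation: [-3.133, 0.003, 1.868]
ft_force: [-0.0, -1.3, -0.6]
finger_gap: 0.107
t 6.4 pos [584.7 154.7 287.4] rpy [-3.133e+00  3.000e-03  1.868e+00] F [-0.  -1.3 -0.6] gap 0.107 j [ 0.16  0.41  1.28 -0.    1.46 -0.13]
tool shift cm [ 3.13  2.04 12.72] rotvec [-0.009  0.003 -0.012]
```

```bash
python3 -m jog '{"xyz":[[3.1,2,0],[0,0,3],[0,0,3],[0,0,3],[0,0,2.5]],"rotation":[[-0.009,0.003,-0.012],[0,0,0],[0,0,0],[0,0,0],[0,0,0]],"jaw":[0.3,0.3,0.3,0.3,0.3]}'
python3 -m jog '{"xyz":[[0,0,0],[0,0,0]],"rotation":[[0,0,0],[0,0,0]],"jaw":[0.3,0.3]}'
python3 -c "
from h import *
goto([594.1,189.9,76],[np.pi,0,0.309+np.pi/2])"
```

```text
t: 6.9
ee_pos: [597.1, 189.1, 170.9]
orientation: [3.135, 0.001, 1.858]
ft_force: [0.4, -0.6, -1.2]
finger_gap: 0.109
t: 7.1
ee_pos: [595.1, 187.9, 167.8]
orientation: [-3.141, 0.0, 1.851]
ft_force: [0.3, 0.2, -0.8]
finger_gap: 0.105
t 7.1 pos [595.1 187.9 167.8] rpy [-3.141  0.     1.851] F [ 0.3  0.2 -0.8] gap 0.105 j [ 0.21  0.54  1.4  -0.    1.2  -0.07]
tool shift cm [ 0.22 -0.04  9.18] rotvec [-0.     0.    -0.029]
```

```bash
python3 -m jog '{"xyz":[[0.2,0,2],[0,0,2],[0,0,2],[0,0,1.2],[0,0,0]],"rotation":[[0,0,-0.029],[0,0,0],[0,0,0],[0,0,0],[0,0,0]],"jaw":[0.3,0.3,0.3,0.3,0.3]}'
python3 - <<'E'
from h import *
goto([594.1,189.9,74],[np.pi,0,0.309+np.pi/2])
p,d,c=grab('scene'); save('s3.png',cv2.resize(p[150:310,260:420],None,fx=3.5,fy=3.5))
E
```

```text
t: 7.6
ee_pos: [599.4, 189.9, 101.4]
orientation: [3.131, 0.002, 1.873]
ft_force: [-0.6, -0.6, -1.4]
finger_gap: 0.106
t 7.6 pos [599.4 189.9 101.4] rpy [3.131e+00 2.000e-03 1.873e+00] F [-0.6 -0.6 -1.4] gap 0.106 j [ 0.21  0.61  1.47 -0.    1.05 -0.09]
tool shift cm [ 0.17 -0.53  2.73] rotvec [ 0.011  0.002 -0.007]
```

View pics/s3.png

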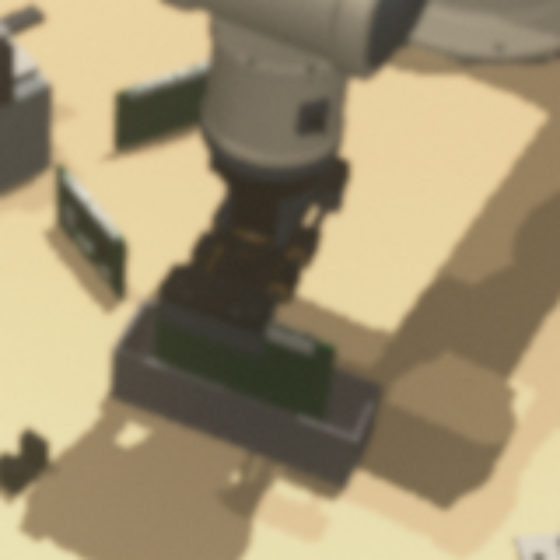

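The board (240,360) is inside the trough walls, lengthwise. Lowering the last 25 mm.

```bash
python3 -m jog '{"xyz":[[0.15,-0.4,1],[0,0,1],[0,0,0],[0,0,0]],"rotation":[[0.011,0,0],[0,0,0],[0,0,0],[0,0,0]],"jaw":[0.3,0.3,0.3,0.3]}'
python3 -c "
from h import *
goto([594.1,189.9,74],[np.pi,0,0.309+np.pi/2])"
```

```text
t: 8.05
ee_pos: [597.0, 190.5, 83.6]
orientation: [3.138, 0.002, 1.872]
ft_force: [-0.0, 0.8, -1.1]
finger_gap: 0.109
t 8.05 pos [597.  190.5  83.6] rpy [3.138e+00 2.000e-03 1.872e+00] F [-0.   0.8 -1.1] gap 0.109 j [ 0.21  0.64  1.48 -0.    1.02 -0.09]
tool shift cm [ 0.03 -0.3   0.96] rotvec [ 0.004  0.002 -0.007]
```

```bash
python3 -m jog '{"xyz":[[0,-0.2,0.5],[0,0,0.4],[0,0,0.2],[0,0,0]],"rotation":[[0,0,0],[0,0,0],[0,0,0],[0,0,0]],"jaw":[0.3,0.3,0.3,0.3]}'
python3 -c "
from h import *
goto([594.1,189.9,74],[np.pi,0,0.309+np.pi/2])"
```

```text
t: 8.45
ee_pos: [596.2, 190.1, 73.2]
orientation: [3.135, 0.002, 1.872]
ft_force: [0.7, -0.6, -0.9]
finger_gap: 0.104
t 8.45 pos [596.2 190.1  73.2] rpy [3.135e+00 2.000e-03 1.872e+00] F [ 0.7 -0.6 -0.9] gap 0.104 j [ 0.21  0.65  1.49 -0.    0.99 -0.09]
tool shift cm [ 0.04 -0.21 -0.08] rotvec [ 0.007  0.002 -0.007]
```

```bash
python3 -m jog '{"xyz":[[0,0,0.1],[0,0,0],[0,0,0],[0,0,-0.5],[0,0,-1.5]],"rotation":[[0,0,0],[0,0,0],[0,0,0],[0,0,0],[0,0,0]],"jaw":[0.8,1.5,2.5,4,5]}' 10
python3 -m jog '{"xyz":[[0,0,-2.5],[0,0,-4],[0,0,-4],[0,0,-4],[0,0,-4]],"rotation":[[0,0,0],[0,0,0],[0,0,0],[0,0,0],[0,0,0]],"jaw":[7,9,9,9,9]}'
python3 -m jog '{"xyz":[[0,0,-3],[0,0,-1],[0,0,0]],"rotation":[[0,0,0],[0,0,0],[0,0,0]],"jaw":[9,9,9]}'
python3 - <<'E'
from h import *
goto([535,-197,290],[np.pi,0,A])
p,d,c=grab('scene'); save('s4.png',cv2.resize(p[120:310,200:420],None,fx=2.8,fy=2.8))
X=cloud(d,c);Z=np.nan_to_num(X[...,2],nan=-99);m=(Z>70)&(Z<105)&(np.hypot(X[...,0]-594,X[...,1]-190)<100)
P=X[m]; print(len(P),cv2.minAreaRect(P[:,:2].astype(np.float32)),P[:,2].max())
E
```

```text
t: 8.95
ee_pos: [595.7, 190.0, 91.8]
orientation: [3.136, 0.002, 1.872]
ft_force: [0.2, 0.2, -0.2]
finger_gap: 0.397
t: 9.45
ee_pos: [591.8, 189.4, 280.6]
orientation: [-3.138, 0.001, 1.872]
ft_force: [0.8, 0.0, -0.6]
finger_gap: 0.833
t: 9.75
ee_pos: [593.1, 189.9, 329.0]
orientation: [3.136, 0.002, 1.872]
ft_force: [-0.0, -0.7, 0.4]
finger_gap: 0.982
t 9.75 pos [593.1 189.9 329. ] rpy [3.136e+00 2.000e-03 1.872e+00] F [-0.  -0.7  0.4] gap 0.982 j [ 0.21  0.41  1.18 -0.    1.55 -0.09]
tool shift cm [-35.21 -17.06   3.88] rotvec [ 0.006 -0.005  2.071]
400 ((597.7612915039062, 189.67051696777344), (15.944987297058105, 141.15187072753906), 16.782033920288086) 101.26476378001234
```

View pics/s4.png

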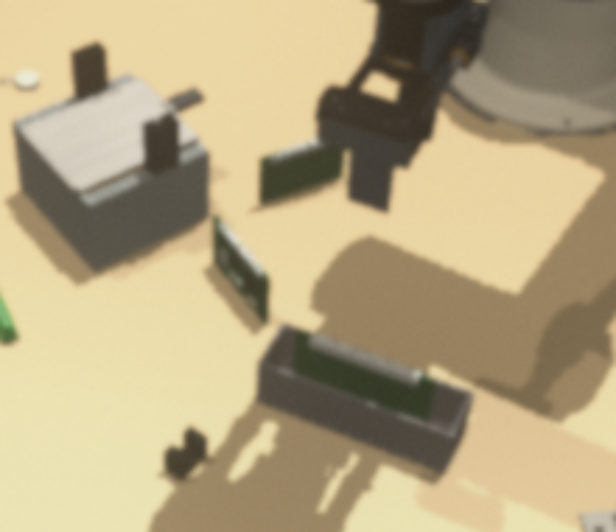

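The board stands in the trough: its rail runs (310,340)–(420,378) and its top is at about 95 mm. It has been let go and the door is shut. Moving to the tab.

```bash
python3 -m jog '{"xyz":[[-2,-1.6,0],[-3.5,-2.7,0],[-3.5,-2.7,0],[-3.5,-2.7,0],[-3.5,-2.7,0]],"rotation":[[0,0,0],[0,0,0],[0,0,0],[0,0,0],[0,0,0]],"jaw":[9,9,9,9,9]}'
python3 -m jog '{"xyz":[[-3.5,-2.7,0],[-3.5,-2.7,0],[-3.5,-2.7,0],[-3,-2.2,0],[0,0,0]],"rotation":[[0,0,0],[0,0,0],[0,0,0],[0,0,0],[0,0,0]],"jaw":[9,9,9,9,9]}'
python3 -m jog '{"xyz":[[0,0,0],[0,0,0],[0,0,0],[0,0,0],[0,0,0]],"rotation":[[0,0,0.148],[0,0,0.148],[0,0,0.148],[0,0,0.148],[0,0,0.148]],"jaw":[9,9,9,9,9]}'
python3 -m jog '{"xyz":[[0,0,0],[0,0,0],[0,0,0],[0,0,0],[0,0,0]],"rotation":[[0,0,0.148],[0,0,0.148],[0,0,0.148],[0,0,0.148],[0,0,0.148]],"jaw":[9,9,9,9,9]}'
python3 -m jog '{"xyz":[[0,0,0],[0,0,0],[0,0,0],[0,0,0],[0,0,0]],"rotation":[[0,0,0.148],[0,0,0.148],[0,0,0.148],[0,0,0.14],[0,0,0]],"jaw":[9,9,9,9,9]}'
python3 -c "
from h import *
goto([453.7,-181.3,240],[np.pi,0,A])"
```

```text
t: 10.3
ee_pos: [517.5, -1.2, 318.0]
orientation: [-3.134, -0.002, 1.879]
ft_force: [1.2, -0.8, -0.6]
finger_gap: 0.987
t: 10.8
ee_pos: [451.3, -169.4, 309.7]
orientation: [-3.122, -0.01, 1.876]
ft_force: [-1.1, -0.5, 0.5]
finger_gap: 0.983
t: 11.3
ee_pos: [447.5, -167.6, 301.5]
orientation: [-3.106, 0.005, 1.124]
ft_force: [-0.6, -0.4, -0.5]
finger_gap: 0.985
t: 11.8
ee_pos: [444.6, -163.5, 293.5]
orientation: [-3.108, 0.036, 0.375]
ft_force: [0.3, 0.0, -0.3]
finger_gap: 0.993
t: 12.3
ee_pos: [441.7, -159.3, 285.8]
orientation: [-3.131, 0.062, -0.224]
ft_force: [-0.2, -0.1, 0.2]
finger_gap: 0.986
t 12.3 pos [ 441.7 -159.3  285.8] rpy [-3.131  0.062 -0.224] F [-0.2 -0.1  0.2] gap 0.986 j [-0.47  0.23  1.56 -0.    1.41  1.33]
tool shift cm [1.93 1.93 4.45] rotvec [-0.012  0.061 -0.026]
```

```bash
python3 -m jog '{"xyz":[[1.9,1.9,0.8],[0,0,2],[0,0,0]],"rotation":[[-0.012,0.061,-0.026],[0,0,0],[0,0,0]],"jaw":[9,9,9]}'
python3 - <<'E'
from h import *
goto([453.7,-181.3,85],[np.pi,0,A])
c=imaging.calibration('wrist'); p,d=imaging.camera('wrist'); save('w2.png',p); X=cloud(d,c); np.savez('w2.npz',X=X,p=p)
o=np.array([554.7,-201.7]); ax=np.array([np.cos(A),np.sin(A)]); ay=np.array([-ax[1],ax[0]])
L=X[...,:2]-o; lx=L@ax; ly=L@ay; Z=np.nan_to_num(X[...,2],nan=-99)
m=(Z>95)&(Z<125)&(lx<-80)&(lx>-130)&(abs(ly)<30)
P=X[m]; print(len(P),'local x',np.percentile(lx[m],[1,99]),'local y',np.percentile(ly[m],[2,98]),'z',np.median(P[:,2]))
print('cv',cv2.minAreaRect(P[:,:2].astype(np.float32)))
p,d,c=grab('top'); X=cloud(d,c); Z=np.nan_to_num(X[...,2],nan=-99)
T=np.load('top0.npz')['X'];L=T[...,:2]-o; lx=L@ax; ly=L@ay; Z=np.nan_to_num(T[...,2],nan=-99)
m=(Z>95)&(Z<125)&(lx<-80)&(lx>-130)&(abs(ly)<30); print('top0 tab',m.sum(),np.percentile(lx[m],[1,99]),np.percentile(ly[m],[2,50,98]))
E
```

```text
t: 12.6
ee_pos: [455.0, -180.7, 253.0]
orientation: [-3.141, 0.002, -0.183]
ft_force: [-0.2, 0.2, 0.6]
finger_gap: 0.985
t 12.6 pos [ 455.  -180.7  253. ] rpy [-3.141e+00  2.000e-03 -1.830e-01] F [-0.2  0.2  0.6] gap 0.985 j [-0.5   0.26  1.61  0.    1.27  1.25]
tool shift cm [-0.08  0.1  16.8 ] rotvec [-0.001  0.002  0.016]
863 local x [-118.21129661  -80.2341055 ] local y [-10.25742687   8.59395451] z 109.503301141814
cv ((457.2979736328125, -182.71131896972656), (19.973508834838867, 38.45211410522461), 78.37529754638672)
top0 tab 118 [-116.15233483  -80.84101668] [-9.38146328  0.77000044  9.8639323 ]
```

View pics/w2.png

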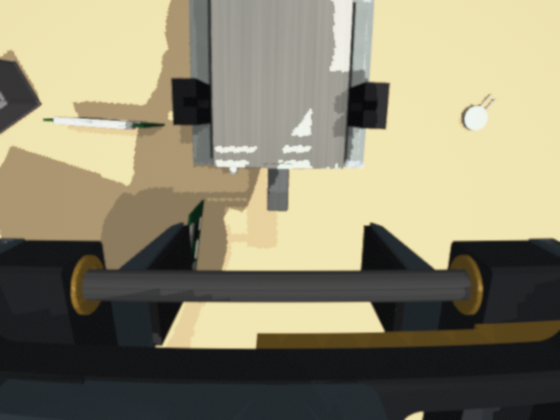

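The tab at (278,190) lies between the fingers and the door is clear; the small standing board at (197,225) is well to the side. Going down with a narrower jaw.

```bash
python3 -m jog '{"xyz":[[-0.2,0.1,3],[0,0,3],[0,0,3],[0,0,3],[0,0,0]],"rotation":[[0,0,0.016],[0,0,0],[0,0,0],[0,0,0],[0,0,0]],"jaw":[7,6,6,6,6]}' 20
python3 -m jog '{"xyz":[[0,0,0],[0,0,0]],"rotation":[[0,0,0],[0,0,0]],"jaw":[5,5]}'
python3 -c "
from h import *
goto([452.8,-181.3,85],[np.pi,0,A])"
```

```text
t: 13.2
ee_pos: [457.8, -182.4, 136.4]
orientation: [3.139, -0.008, -0.191]
ft_force: [-0.3, 0.9, 0.6]
finger_gap: 0.663
t: 13.4
ee_pos: [459.0, -182.7, 138.8]
orientation: [3.139, -0.009, -0.189]
ft_force: [0.1, -0.2, -0.2]
finger_gap: 0.552
t 13.4 pos [ 459.  -182.7  138.8] rpy [ 3.139 -0.009 -0.189] F [ 0.1 -0.2 -0.2] gap 0.552 j [-0.5   0.41  1.76  0.    0.96  1.26]
tool shift cm [-0.68 -0.04  5.37] rotvec [ 0.003 -0.009  0.01 ]
```

```bash
python3 -m jog '{"xyz":[[-0.7,0,1.5],[0,0,1.5],[0,0,1.5],[0,0,0.5],[0,0,0]],"rotation":[[0.003,-0.009,0.01],[0,0,0],[0,0,0],[0,0,0],[0,0,0]],"jaw":[5,5,5,5,5]}'
python3 -c "
from h import *
goto([452.8,-181.3,85],[np.pi,0,A])"
```

```text
t: 13.9
ee_pos: [457.3, -184.0, 95.4]
orientation: [3.138, -0.013, -0.197]
ft_force: [-0.2, 0.2, 0.0]
finger_gap: 0.549
t 13.9 pos [ 457.3 -184.    95.4] rpy [ 3.138 -0.013 -0.197] F [-0.2  0.2  0. ] gap 0.549 j [-0.5   0.47  1.81  0.    0.85  1.26]
tool shift cm [-0.51 -0.18  1.03] rotvec [ 0.004 -0.013  0.002]
```

```bash
python3 -m jog '{"xyz":[[-0.5,-0.15,0.5],[0,0,0.5],[0,0,0],[0,0,0]],"rotation":[[0.004,-0.013,0],[0,0,0],[0,0,0],[0,0,0]],"jaw":[5,5,5,5]}'
python3 -c "
from h import *
goto([452.8,-181.3,85],[np.pi,0,A])"
```

```text
t: 14.3
ee_pos: [453.7, -182.0, 87.1]
orientation: [3.141, -0.002, -0.197]
ft_force: [-0.9, 0.2, -0.7]
finger_gap: 0.546
t 14.3 pos [ 453.7 -182.    87.1] rpy [ 3.141e+00 -2.000e-03 -1.970e-01] F [-0.9  0.2 -0.7] gap 0.546 j [-0.5   0.48  1.82  0.    0.83  1.26]
tool shift cm [-0.11 -0.05  0.21] rotvec [ 0.    -0.002  0.002]
```

Good. Closing on the tab, and planning the arc waypoints.

```bash
python3 -m jog '{"xyz":[[-0.1,0,0.2],[0,0,0],[0,0,0],[0,0,0],[0,0,0]],"rotation":[[0,0,0],[0,0,0],[0,0,0],[0,0,0],[0,0,0]],"jaw":[3.5,2.5,1.5,1.5,1.5]}' 20
python3 -m jog '{"xyz":[[0,0,0],[0,0,0],[0,0,0]],"rotation":[[0,0,0],[0,0,0],[0,0,0]],"jaw":[1,1,1]}'
cat >> h.py <<'E'
def arc(deg):   # next target on the door arc; prints estimated door angle too
    ax=np.array([np.cos(A),np.sin(A),0]); H=np.array([554.7,-201.7,100])+75*ax
    g=readout.sense()['ee_pos']+[0,0,18.8]; D=g-H
    print('door est deg',round(np.degrees(np.arctan2(D[2],-D@ax)-np.arctan2(4,178)),1),'radius',round(np.hypot(D[2],D@ax),1))
    t=np.radians(deg); q=H-ax*(178*np.cos(t)-4*np.sin(t)); q[2]=100+178*np.sin(t)+4*np.cos(t)-18.8
    goto(q,[np.pi,0,A])
E
python3 -c "
from h import *
for a in range(0,61,10): arc(a)" | grep -v '^t '
```

```text
t: 14.8
ee_pos: [452.9, -181.3, 85.2]
orientation: [-3.141, -0.002, -0.198]
ft_force: [2.6, 4.8, -0.4]
finger_gap: 0.217
t: 15.1
ee_pos: [452.9, -181.3, 85.2]
orientation: [-3.141, -0.002, -0.198]
ft_force: [0.6, 0.6, 0.8]
finger_gap: 0.218
door est deg -0.0 radius 178.9
tool shift cm [ 0.08 -0.01  0.  ] rotvec [-0.001 -0.002  0.001]
door est deg -0.0 radius 178.9
tool shift cm [ 0.43 -0.01 -3.08] rotvec [-0.001 -0.002  0.001]
door est deg -0.0 radius 178.9
tool shift cm [ 1.31 -0.01 -6.06] rotvec [-0.001 -0.002  0.001]
door est deg -0.0 radius 178.9
tool shift cm [ 2.69 -0.01 -8.84] rotvec [-0.001 -0.002  0.001]
door est deg -0.0 radius 178.9
tool shift cm [ 4.530e+00 -1.000e-02 -1.134e+01] rotvec [-0.001 -0.002  0.001]
door est deg -0.0 radius 178.9
tool shift cm [ 6.780e+00 -1.000e-02 -1.348e+01] rotvec [-0.001 -0.002  0.001]
door est deg -0.0 radius 178.9
tool shift cm [ 9.370e+00 -1.000e-02 -1.519e+01] rotvec [-0.001 -0.002  0.001]
```

Gripped the 20 mm tab. Lifting in steps along the arc.

```bash
python3 -m jog '{"xyz":[[0.1,0,-1],[0.1,0,-1],[0.15,0,-1],[0,0,0]],"rotation":[[0,0,0],[0,0,0],[0,0,0],[0,0,0]],"jaw":[1,1,1,1]}'
python3 -c "
from h import *
arc(20)"
```

```text
t: 15.5
ee_pos: [456.5, -182.0, 118.0]
orientation: [-3.141, -0.002, -0.198]
ft_force: [-0.3, 1.2, -3.0]
finger_gap: 0.218
door est deg 10.6 radius 179.0
t 15.5 pos [ 456.5 -182.   118. ] rpy [-3.141e+00 -2.000e-03 -1.980e-01] F [-0.3  1.2 -3. ] gap 0.218 j [-0.5   0.44  1.78  0.    0.92  1.27]
tool shift cm [ 0.93 -0.01 -2.78] rotvec [-0.001 -0.002  0.001]
```

```bash
python3 -m jog '{"xyz":[[0.25,0,-1],[0.3,0,-1],[0.3,0,-0.8],[0,0,0]],"rotation":[[0,0,0],[0,0,0],[0,0,0],[0,0,0]],"jaw":[1,1,1,1]}'
python3 -c "
from h import *
arc(35)"
```

```text
t: 15.9
ee_pos: [465.3, -183.8, 148.2]
orientation: [-3.141, -0.003, -0.198]
ft_force: [1.4, -0.0, -2.9]
finger_gap: 0.214
door est deg 20.7 radius 179.2
t 15.9 pos [ 465.3 -183.8  148.2] rpy [-3.141e+00 -3.000e-03 -1.980e-01] F [ 1.4 -0.  -2.9] gap 0.214 j [-0.5   0.4   1.73  0.    1.    1.27]
tool shift cm [ 2.28 -0.01 -3.83] rotvec [-0.    -0.003  0.001]
```

```bash
python3 -m jog '{"xyz":[[0.4,0,-1],[0.5,0,-1],[0.6,0,-0.95],[0.6,0,-0.8],[0,0,0]],"rotation":[[0,0,0],[0,0,0],[0,0,0],[0,0,0],[0,0,0]],"jaw":[1,1,1,1,1]}'
python3 -c "
from h import *
arc(48)"
```

```text
t: 16.4
ee_pos: [486.0, -188.1, 186.8]
orientation: [-3.141, -0.001, -0.198]
ft_force: [0.1, -0.6, -2.2]
finger_gap: 0.216
door est deg 34.8 radius 179.4
t 16.4 pos [ 486.  -188.1  186.8] rpy [-3.141e+00 -1.000e-03 -1.980e-01] F [ 0.1 -0.6 -2.2] gap 0.216 j [-0.48  0.38  1.64  0.    1.13  1.28]
tool shift cm [ 2.9  -0.02 -2.93] rotvec [-0.    -0.001  0.001]
```

```bash
python3 -m jog '{"xyz":[[0.65,0,-0.9],[0.7,0,-0.8],[0.75,0,-0.7],[0.7,0,-0.55],[0,0,0]],"rotation":[[0,0,0],[0,0,0],[0,0,0],[0,0,0],[0,0,0]],"jaw":[1,1,1,1,1]}'
python3 -c "
from h import *
arc(60)"
```

```text
t: 16.9
ee_pos: [515.1, -194.0, 218.3]
orientation: [-3.141, 0.001, -0.198]
ft_force: [-0.0, 0.1, -1.9]
finger_gap: 0.219
door est deg 48.6 radius 179.2
t 16.9 pos [ 515.1 -194.   218.3] rpy [-3.141e+00  1.000e-03 -1.980e-01] F [-0.   0.1 -1.9] gap 0.219 j [-0.47  0.38  1.52 -0.    1.23  1.3 ]
tool shift cm [ 2.98 -0.03 -1.9 ] rotvec [-0.     0.001  0.001]
```

```bash
python3 -m jog '{"xyz":[[0.75,0,-0.6],[0.75,0,-0.5],[0.75,0,-0.4],[0.6,0,-0.3],[0,0,0]],"rotation":[[0,0,0],[0,0,0],[0,0,0],[0,0,0],[0,0,0]],"jaw":[1,1,1,1,1]}'
python3 -m jog '{"xyz":[[0,0,0],[0,0,0],[0,0,0],[0,0,0],[0,0,0]],"rotation":[[0,0,0],[0,0,0],[0,0,0],[0,0,0],[0,0,0]],"jaw":[1,1,1,1,1]}'
python3 - <<'E'
from h import *
arc(60)
p,d,c=grab('scene'); save('s5.png',cv2.resize(p[80:310,180:440],None,fx=2.4,fy=2.4))
X=cloud(d,c);Z=np.nan_to_num(X[...,2],nan=-99)
m=(Z>70)&(Z<105)&(np.hypot(X[...,0]-594,X[...,1]-190)<100); print('board',m.sum(),cv2.minAreaRect(X[m][:,:2].astype(np.float32)))
o=np.array([554.7,-201.7]); ax=np.array([np.cos(A),np.sin(A)]); L=X[...,:2]-o; lx=L@ax; ly=L@np.array([-ax[1],ax[0]])
m=(Z>125)&(Z<215)&(abs(ly)<55)&(lx>-30)&(lx<90)&(ly>30)   # door plate, outer part
P=np.c_[lx[m],Z[m]]; 
if m.sum()>20:
    v=cv2.fitLine(P.astype(np.float32),cv2.DIST_HUBER,0,.01,.01).ravel(); print('door plate slope deg',m.sum(),np.degrees(np.arctan2(-v[1],v[0])))
E
```

```text
t: 17.4
ee_pos: [545.0, -200.2, 238.0]
orientation: [3.141, 0.002, -0.198]
ft_force: [-3.4, 0.2, 0.2]
finger_gap: 0.218
t: 17.9
ee_pos: [544.8, -200.1, 237.9]
orientation: [3.141, 0.002, -0.198]
ft_force: [-1.6, -0.5, 1.8]
finger_gap: 0.215
door est deg 60.2 radius 178.3
t 17.9 pos [ 544.8 -200.1  237.9] rpy [ 3.141e+00  2.000e-03 -1.980e-01] F [-1.6 -0.5  1.8] gap 0.215 j [-0.45  0.41  1.42 -0.    1.31  1.31]
tool shift cm [-0.05 -0.04  0.05] rotvec [0.    0.002 0.001]
board 412 ((597.3849487304688, 189.7818603515625), (17.641605377197266, 140.9942169189453), 18.652742385864258)
door plate slope deg 204 60.294388
```

View pics/s5.png

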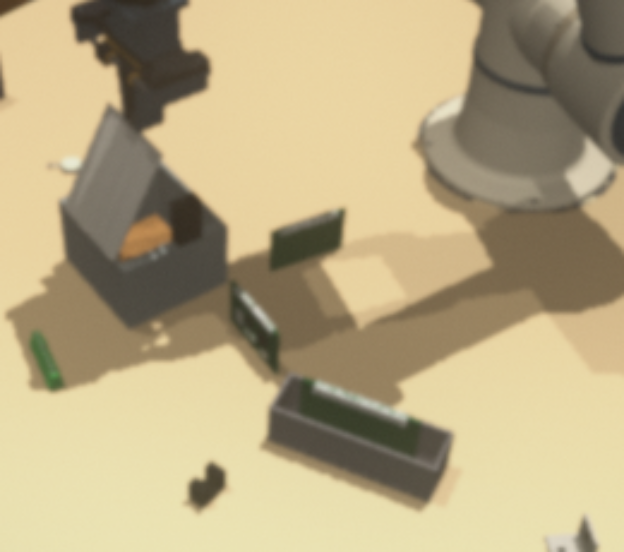

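The door plate at (115,185) is open at 60° and held by the tab (arc estimate 60.2°, depth fit 60.3°). The board still stands in the trough at (360,410), and the loose parts in view haven't moved. Handing in.

```bash
python3 -c "
from h import *
s=readout.sense(); print(s['t'],np.abs(s['qd']).max(),s['finger_gap']); print(manip.close_job())"
```

```text
17.95 0.003693103564809755 0.21922207096502588
the job is handed in; nothing more can be done
None
```

I slid the board straight up out of the guides, stood it in the trough and let it go. I then lifted the door by its pull tab to 60° and handed the job in at t = 17.95 s with the gripper still holding it; no verdict is reported.

- **Door:** the two estimates agree, 60.2° from the hand position and 60.3° from a depth fit to the door plate. The jaws were closed on the 20 mm tab and the arm was at rest.
- **Board:** the last picture showed it upright in the trough, about 3 mm from the trough's centre. It had not moved since I let it go.
- **Loose parts:** none of my moves went near them. The strip, sensor and varistor, and the edge of the bracket in view, looked undisturbed in the last picture. I did not measure their positions again.
- **Disagreements:** the camera views put the rail line up to 2 mm apart, which is within the calibration. Rows often fell short of or drifted off the commanded shift by several millimetres, so I measured and corrected before each grasp.

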